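Load and close the egg cooker, then start it

ROBOT

A 7-joint arm with a two-finger parallel gripper is mounted at the origin on a cart in front of the work surface, level with it; the furniture and walls round the work are solid. World frame = base frame: x ahead of the robot, y to its left, z up, the work surface at z = 0. Lengths are in m, angles in rad, forces in N, time in s.
With the tool pointing down it reaches from about 0.425 to 0.95 m from the base axis. Payload 16.7 kg.
Tool frame: the origin (TCP) lies midway between the tips of the shut fingers; the grasp point (between the pads) lies 19 mm behind it (env.hold_point_z is the distance from the TCP to the grasp point, in m); z points along the fingers, y is the line along which they close (so a half turn about z gives the same grasp; the last joint's range is limited). The gripper opens to 94 mm and grips with 3 to 60 N. Pads are 16 mm wide; open, the fingers measure 119 mm over their backs; the gripper's body (75 mm by 177 mm) begins 78 mm behind the grasp point.
Start: joints at [-1.435, 0.426, 0.074, 1.606, -0.034, 1.111, -0.067], TCP at [0.19, 0.648, 0.205] pointing down, gripper open.
Joint ranges: [-2.85, 2.85], [-0.5, 2.14], [-1.23, 1.37], [0.21, 2.46], [-1.02, 4.16], [0.16, 2.05], [-2.73, 2.73]. Speed limits (rad/s): [1.89, 1.89, 2.39, 2.39, 3.01, 3.01, 3.01].

INTERFACE

Orientations are given as a unit quaternion [w, x, y, z].
In Python, from cell import env gives the robot as it stands.
- The arm moves only by the tool carry_out, never from a script. Its argument "deltas" is a list of rows, each an object with "dp": the shift along the tool's x, y, z in units of 20 cm (1.0 is 20 cm), a list of three; "rotation": the turn, a rotation vector about the tool's x, y, z in units of 30 degrees (1.0 is 30 degrees), a list of three. In form: [{"dp": [tx, ty, tz], "rotation": [rx, ry, rz]}, ...]. A call has 1 to 8 rows; each row is the pose to reach, as a shift and turn from the pose commanded when the call began, along the tool's axes at that moment; what a row does not reach only later rows make up. A row lasts 1/8 s, in which the tool goes at most 62.5 mm and 10.7 degrees, less where a joint would pass 70% of its speed; a pose out of reach is approached as far as the arm can. A call with a number of a shift or a turn outside -1 to 1 is refused whole. A call with a gripper value outside its range is refused whole. "hand" is the opening, from -1 (shut) to 1 (fully open), set as the call begins (left out, the last holds). The fingers move at their own pace and stop on an object; "squeeze" is the grip in N (left out, the last holds). Time passes only in rows, so rows that repeat a pose let the fingers close. It gives the time, the measured TCP pose, the force, the opening and the grip force at its end, in the units of the state.
- env.state(): the state, without advancing time (a new reading comes with each control period).
- env.grab_frame(name): name is "scene" or "top"; returns the picture (420x560x3 uint8, red, green, blue); there is no depth.
- env.camera_model(name): a dict with "fov_y" (degrees; the focal length in pixels is half the picture's height over the tangent of half this angle, whatever the lens; pixels are square), "cx", "cy" (the principal point, pixels), "camera_from_world" (4x4, takes a point from world to camera coordinates). Camera axes: x right, y down, z forward; pixel columns grow to the right and rows downward; lengths in m; the calibration is good to about 2 mm. A picture is of the moment at which its call begins. camera_model takes no time and is no camera call.
- env.close_job(): hands the job in; it is judged then, once.
The state is a dict: "t": time; "qpos": joint angles; "qd": joint speeds; "joint_torque": joint torques, N m; "position": TCP position; "tool_rot": TCP orientation; "force": force on the tool from outside, world axes, zero at the start; "torque": the same for the moment, N m; "opening": opening from 0.0 (shut) to 1.0 (fully open); "grip_force": force on a finger pad.
Only numpy, scipy, OpenCV 4.12 (cv2) and the standard library are available. Lean on these libraries where they do the work, as an engineer would, in place of code of your own. Each camera call takes 0.05 s, during which the arm holds its last target. There are 200 camera calls.

TASK

Get the eggs cooking: take the egg out of the egg cup and stand it gently in the empty ring of the egg cooker's rack - an eggshell cracks if it is squeezed or knocked hard. Then lower the clear dome lid over the three eggs so that it sits down level on the base all round, and only then press the start button fully in. Set the dome down softly, leave the two eggs already in the rack in their places, and leave the white-capped spice jar where it stands.

Things in the scene. Friction and masses are not known exactly. Their poses are not given: they have to be found in the camera images.
- egg: The brown hen's egg that is to be loaded, standing pointed end down in the egg cup; 44 mm across, 57 mm long, 60 g. Its origin lies at mid-length on its axis, z along the axis to the blunt end. At the start the origin is 64 mm above the counter. The shell cracks if squeezed with more than 25 N a side or pressed onto something with more than 30 N.
- egg_cup: Small white ceramic egg cup (loose, 120 g), 45 mm across at the rim, 51 mm high; origin at the centre of its foot on the counter, z up. The egg stands out 41 mm above its rim.
- egg_a: Brown egg, same size and origin as the other, already standing in the rack ring ring_a (loose).
- egg_b: Brown egg, same size and origin, already standing in the rack ring ring_b (loose).
- egg_cooker: Electric egg cooker, fixed: round white base, 154 mm across, its flat top ledge 46 mm above the counter, with a steel heating dish on top whose round rolled rim (136 mm outer diameter) rises 8 mm above the ledge. A tongue 56 mm wide and 33 mm high with the start button reaches out along the cooker's -x to 136 mm from its centre. Origin at the centre of the base on the counter; z up.
- egg_rack: Wire rack fixed in the heating dish, with three rings of 38 mm wire diameter (wire 3 mm thick) whose centres lie 37 mm from the cooker's axis, 120 degrees apart, 61 mm above the counter. Origin on the cooker's axis at counter height; its +x points to the empty ring, z up.
- empty_ring (a point): Centre of the empty rack ring, in the plane of the wire, 61 mm above the counter. A seated egg's origin is 16 mm above it. The neighbouring eggs stand 64 mm away (centre to centre); there is most room for fingers on the line across the one from the cooker's axis to this ring.
- ring_a (a point): Centre of the rack ring that holds egg_a, 61 mm above the counter.
- ring_b (a point): Centre of the rack ring that holds egg_b, 61 mm above the counter.
- seat (a point): Centre of the cooker's top ledge, 46 mm above the counter, z up: where the origin of the seated dome lid comes to lie (the dome's rim stands on the ledge, round the rolled rim of the dish).
- dome_lid: Clear plastic dome lid, loose, 160 g, standing rim down on the counter: 150 mm outer and 141 mm inner diameter at the rim (about 2.5 mm clearance all round the dish's rolled rim), dome 77 mm high, with a black round knob on top. Origin at the centre of the rim plane, z up to the knob. Turning about z does not matter.
- lid_knob (a point): On the axis of the dome lid's knob, 98 mm above the rim plane. The knob is a cylinder 30 mm in diameter from 82 to 108 mm above the rim plane; the top of the dome is 77 mm above it.
- start_button (a joint): Travel of the start button in m: 0 is out (off), 0.006 fully pressed in (on). It moves down, needs about 4 N, and stays where it is left.
- button_top (a point): Centre of the top face of the round start button (27 mm in diameter) on the cooker's tongue, 110 mm from the cooker's axis; 46 mm above the counter when out, 40 mm when in. The face points up.
- spice: Bystander: spice jar with a white cap, 47 mm across, 98 mm high; origin at the centre of its underside.

How it is judged:
By the outcome, as a careful person would: the job done as asked, in the order asked, and still so for the second after the job is handed in, with the robot touching nothing.
It also fails if it takes over 69 s, if anything falls off the work surface, if the arm or the gripper's body presses on something with over 40 N, if the wrist force passes 120 N, or if a joint passes its speed limit or range.

## Working session

There is one attempt and no reset: what is moved stays moved. The work goes in short steps, Python scripts to look and compute and a tool call to move; the robot and the scene stay as the last step left them, time stands still between calls to the robot, and variables do not carry over. Pictures are saved under pics/ and viewed, at most 10 in all, crops included, and the job is handed in when it is done.

Besides the shell and the picture viewer there is one more tool, called after "Request:" in YAML: its name, and indented under it one key for each argument. carry_out: Moves the arm, as the interface text tells. Its arguments: {"type":"object","properties":{"deltas":{"type":"array"},"hand":{"type":"number"},"squeeze":{"type":"number"}},"required":["deltas"]}

```bash
ls; mkdir -p pics
python3 - <<'E'
from cell import env
import cv2,numpy as np
for n in("scene","top"):
    cv2.imwrite(f"pics/{n}0.png",env.grab_frame(n)[:,:,::-1])
    m=env.camera_model(n);print(n,m["fov_y"],m["cx"],m["cy"],np.round(m["camera_from_world"],3).tolist(), [k for k in m])
s=env.state();print(s["position"],s["tool_rot"],s["t"],env.hold_point_z,s["opening"])
E
```

```text
pics
scene 42.42468812394698 272.26872555250276 218.95647960239063 [[0.913, -0.408, 0.012, -0.422], [-0.305, -0.702, -0.644, 0.321], [0.271, 0.584, -0.765, 0.692], [0.0, 0.0, 0.0, 1.0]] ['fov_y', 'cx', 'cy', 'camera_from_world']
top 55.92903841984488 275.9461962670164 204.19696244032292 [[0.005, -1.0, -0.0, 0.152], [-0.992, -0.005, -0.125, 0.556], [0.125, 0.001, -0.992, 0.872], [0.0, 0.0, 0.0, 1.0]] ['fov_y', 'cx', 'cy', 'camera_from_world']
[0.18955577 0.6474471  0.20486895] [-4.50233199e-05  1.41913332e-01  9.89878932e-01 -5.51822241e-04] 0.1 0.0188 0.9989872980090688
```

View pics/scene0.png

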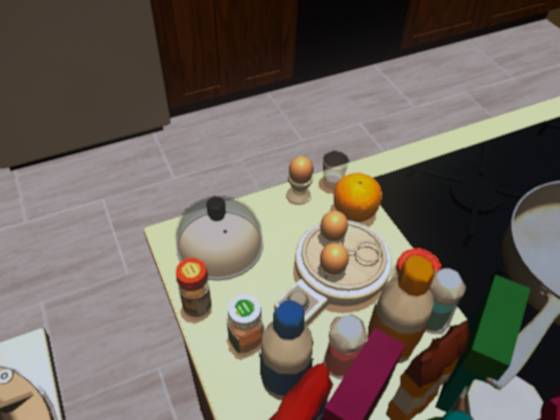

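View pics/top0.png

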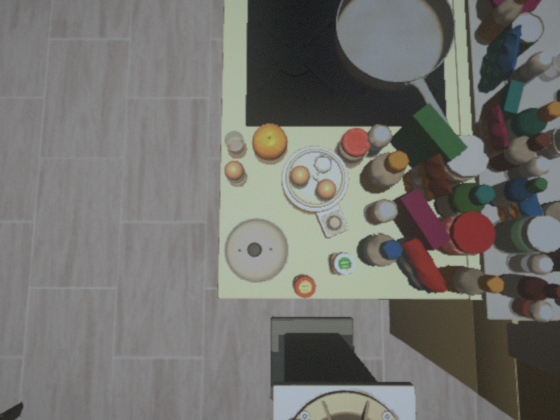

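Scene: dome ~(218,237) with its knob at (215,208), egg in cup (301,168), cooker (345,258), empty ring (368,252), button ~(300,298). Top: knob (255,250), egg (233,170), rack eggs (300,176) and (326,188), empty ring (322,163), button (335,222), spice (344,264).

```bash
cat > h.py <<'E'
import numpy as np,cv2
from cell import env
def cam(n):
    m=env.camera_model(n);T=np.array(m["camera_from_world"]);f=210/np.tan(np.radians(m["fov_y"]/2))
    return T,f,m["cx"],m["cy"]
def ray(n,u,v):
    T,f,cx,cy=cam(n);R=T[:3,:3];d=R.T@np.array([(u-cx)/f,(v-cy)/f,1]);return -R.T@T[:3,3],d/np.linalg.norm(d)
def onz(n,uv,z):
    o,d=ray(n,*uv);return o+d*(z-o[2])/d[2]
def proj(n,p):
    T,f,cx,cy=cam(n);c=T[:3,:3]@np.array(p)+T[:3,3];return np.array([f*c[0]/c[2]+cx,f*c[1]/c[2]+cy])
def tri(a,b):
    o1,d1=ray("scene",*a);o2,d2=ray("top",*b)
    s=np.linalg.lstsq(np.c_[d1,-d2],o2-o1,rcond=None)[0];p,q=o1+d1*s[0],o2+d2*s[1]
    return (p+q)/2,np.linalg.norm(p-q)
def blobs(im,lo,hi,amin=40):
    m=cv2.inRange(cv2.cvtColor(im,cv2.COLOR_RGB2HSV),lo,hi);n,_,st,c=cv2.connectedComponentsWithStats(m)
    return [(c[i].round(1).tolist(),st[i].tolist()) for i in range(1,n) if st[i,4]>=amin]
E
python3 - <<'E'
from h import *
for n,r in(("scene",(150,140,250,200)),("top",(215,120,150,180))):
    im=env.grab_frame(n);np.save(f"{n}0.npy",im);x,y,w,h=r
    c=im[y:y+h,x:x+w]
    cv2.imwrite(f"pics/{n}crop.png",cv2.resize(c[:,:,::-1],None,fx=3,fy=3,interpolation=cv2.INTER_CUBIC))
    for b,s in blobs(c,(5,90,80),(18,220,255)): print(n,"egg",b[0]+x,b[1]+y,s)
    for b,s in blobs(c,(0,0,0),(180,255,60),20): print(n,"black",b[0]+x,b[1]+y,s)
E
```

```text
scene egg 300.7 169.5 [140, 17, 23, 23, 353]
scene egg 344.9 211.5 [169, 35, 64, 63, 1314]
scene egg 334.0 257.6 [171, 102, 28, 29, 526]
scene egg 190.9 270.1 [26, 117, 32, 32, 422]
scene egg 193.2 293.3 [31, 147, 25, 13, 203]
scene egg 353.1 304.7 [175, 150, 57, 22, 326]
scene egg 194.1 305.7 [36, 161, 14, 12, 66]
scene egg 192.6 316.1 [31, 168, 29, 15, 151]
scene egg 247.3 332.9 [79, 185, 33, 15, 339]
scene egg 391.5 331.8 [231, 187, 19, 13, 88]
scene black 335.7 157.6 [175, 12, 22, 12, 128]
scene black 391.0 194.8 [225, 30, 25, 59, 842]
scene black 215.8 208.0 [57, 57, 18, 23, 340]
scene black 189.4 309.8 [34, 166, 12, 7, 28]
scene black 372.2 319.7 [219, 166, 9, 27, 58]
scene black 287.9 330.1 [123, 178, 31, 21, 335]
scene black 230.9 336.2 [79, 191, 7, 9, 31]
top egg 269.6 143.6 [38, 3, 34, 37, 458]
top egg 234.0 170.5 [10, 41, 18, 18, 150]
top egg 299.5 175.6 [76, 47, 18, 17, 144]
top egg 325.3 189.1 [103, 60, 17, 18, 138]
top egg 304.0 286.2 [79, 156, 22, 22, 233]
top black 309.2 122.0 [32, 0, 118, 6, 582]
```

View pics/scenecrop.png

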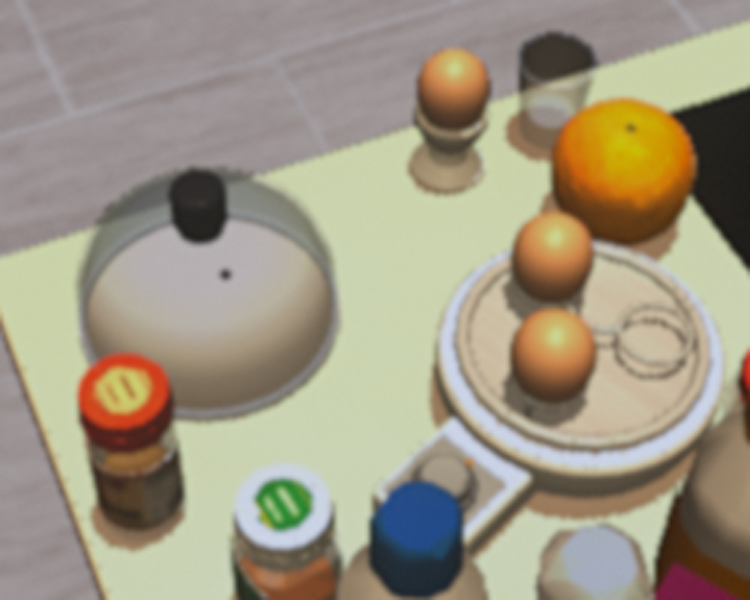

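View pics/topcrop.png

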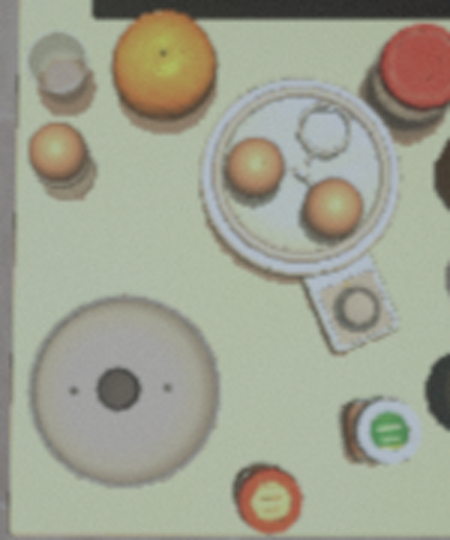

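Crops: in top, egg (234.3,170.7), knob (254.5,249.3), empty ring (323,164.3), base (315.3,179), rack eggs (300,175.7)/(325.7,189), button (334.3,222.7). In scene, rack eggs (334.3,225.3)/(334.7,258.3), ring (368,253.3), button (299,298), egg head ~(301,170), knob (215.8,208).

Run:
```python
from h import *
np.set_printoptions(precision=4,suppress=True)
P=lambda *a:print(*a)
for k,s,t,z in(("egga",(334.3,225.3),(300,175.7),.077),("eggb",(334.7,258.3),(325.7,189),.077),("ring",(368,253.3),(323,164.3),.061),("button",(299,298),(334.3,222.7),.046)):
    p,e=tri(s,t);P(k,p,"gap %.4f"%e,"top@z",onz("top",t,z),"scene@z",onz("scene",s,z))
P("egg top",onz("top",(234.3,170.7),.066),"scene",onz("scene",(301,170),.066))
P("knob tri",tri((215.8,208),(254.5,249.3)),onz("top",(254.5,249.3),.106),onz("scene",(215.8,208),.095))
P("base",onz("top",(315.3,179),.046))
# ellipse of whole brown egg outlines (looser mask) and dome/base edges
im=np.load("top0.npy");g=cv2.GaussianBlur(cv2.cvtColor(im,cv2.COLOR_RGB2GRAY),(0,0),1).astype(float)
def circ(c0,R,z,dr=.014,pol=0):
    # radial edge search about a world circle, fit circle in world plane z
    pts=[]
    for a in np.linspace(0,2*np.pi,120,endpoint=False):
        rs=np.arange(R-dr,R+dr,.0005);q=np.array([proj("top",(c0[0]+r*np.cos(a),c0[1]+r*np.sin(a),z)) for r in rs],np.float32)
        v=cv2.remap(g.astype(np.float32),q[:,:1],q[:,1:],cv2.INTER_LINEAR).ravel();d=np.gradient(v)
        i=np.argmax(np.abs(d) if pol==0 else pol*d);pts.append((c0[0]+rs[i]*np.cos(a),c0[1]+rs[i]*np.sin(a)))
    p=np.array(pts)
    for _ in range(5):
        s=np.linalg.lstsq(np.c_[2*p,np.ones(len(p))],(p**2).sum(1),rcond=None)[0];c=s[:2];r=np.sqrt(s[2]+c@c)
        e=abs(np.hypot(*(p-c).T)-r);p=p[e<max(2*np.median(e),.001)]
    return c,r,len(p),e.std()
b=onz("top",(315.3,179),.046);P("base circ",circ(b,.077,.046,.006),circ(b,.077,.046,.006,-1),circ(b,.068,.054,.004))
d=onz("top",(256,250),.005);P("dome rim",d,circ(d,.075,.003,.012),circ(d,.075,.003,.012,1))
```

```text
egga [0.6132 0.1016 0.0813] gap 0.0019 top@z [0.6132 0.1017 0.077 ] scene@z [0.6162 0.1043 0.077 ]
eggb [0.584  0.0454 0.0799] gap 0.0016 top@z [0.5837 0.0453 0.077 ] scene@z [0.586 0.047 0.077]
ring [0.6458 0.0474 0.0563] gap 0.0040 top@z [0.6427 0.0488 0.061 ] scene@z [0.6454 0.0442 0.061 ]
button [0.5138 0.0224 0.0468] gap 0.0036 top@z [0.5121 0.0229 0.046 ] scene@z [0.5157 0.0224 0.046 ]
egg top [0.6261 0.2479 0.066 ] scene [0.6276 0.247  0.066 ]
knob tri (array([0.4517, 0.1991, 0.0942]), np.float64(0.0008547917195987384)) [0.4511 0.1986 0.106 ] [0.4519 0.1983 0.095 ]
base [0.6119 0.0649 0.046 ]Traceback (most recent call last):
  File "<stdin>", line 23, in <module>
  File "<stdin>", line 15, in circ
  File "h.py", line 11, in proj
    T,f,cx,cy=cam(n);c=T[:3,:3]@np.array(p)+T[:3,3];return np.array([f*c[0]/c[2]+cx,f*c[1]/c[2]+cy])
              ~~~^^^
  File "h.py", line 4, in cam
    m=env.camera_model(n);T=np.array(m["camera_from_world"]);f=210/np.tan(np.radians(m["fov_y"]/2))
ValueError: time passes only in moves, steps and waits
```

```bash
python3 - <<'E'
import re
s=open("h.py").read().replace("def cam(n):","import functools\n@functools.cache\ndef cam(n):");open("h.py","w").write(s)
E
cat > circ.py <<'E'
from h import *
def circ(im,c0,R,z,dr=.014,pol=0,cam="top"):
    g=cv2.GaussianBlur(cv2.cvtColor(im,cv2.COLOR_RGB2GRAY),(0,0),1).astype(np.float32);pts=[]
    for a in np.linspace(0,2*np.pi,120,endpoint=False):
        rs=np.arange(R-dr,R+dr,.0005);q=np.array([proj(cam,(c0[0]+r*np.cos(a),c0[1]+r*np.sin(a),z)) for r in rs],np.float32)
        v=cv2.remap(g,q[:,:1],q[:,1:],cv2.INTER_LINEAR).ravel();d=np.gradient(v)
        i=np.argmax(np.abs(d) if pol==0 else pol*d);pts.append((c0[0]+rs[i]*np.cos(a),c0[1]+rs[i]*np.sin(a)))
    p=np.array(pts)
    for _ in range(5):
        s=np.linalg.lstsq(np.c_[2*p,np.ones(len(p))],(p**2).sum(1),rcond=None)[0];c=s[:2];r=np.sqrt(s[2]+c@c)
        e=abs(np.hypot(*(p-c).T)-r);p=p[e<max(2*np.median(e),.001)]
    return c.round(4),r.round(4),len(p),e.std().round(5)
E
python3 - <<'E'
from circ import *
from scipy.optimize import least_squares
np.set_printoptions(precision=4,suppress=True)
t=np.load("top0.npy");s=np.load("scene0.npy")
for c in("top","scene"):
    im=t if c=="top" else s
    b=(.6125,.066);print(c,"base",circ(im,b,.077,.046,.006,0,c),circ(im,b,.077,.046,.006,-1,c))
    d=(.452,.199);print("dome",circ(im,d,.075,.002,.01,0,c),circ(im,d,.075,.002,.01,1,c))
M=dict(a=(.614,.1025),b=(.5845,.046),r=(.644,.0475),k=(.5135,.0227))
def f(x):
    o=[]
    for n,a in(("r",0),("a",1),("b",-1)):
        o+=list(x[:2]+.037*np.array([np.cos(x[2]+a*2*np.pi/3),np.sin(x[2]+a*2*np.pi/3)])-M[n])
    return o+list(x[:2]-.11*np.array([np.cos(x[3]),np.sin(x[3])])-M["k"])
r=least_squares(f,[.613,.066,-.5,.4]);print(r.x,np.degrees(r.x[2:]),r.fun)
x=r.x;print("ring",x[:2]+.037*np.array([np.cos(x[2]),np.sin(x[2])]),"button",x[:2]-.11*np.array([np.cos(x[3]),np.sin(x[3])]))
E
```

```text
top base (array([0.6107, 0.0626]), np.float64(0.0749), 55, np.float64(0.00028)) (array([0.6143, 0.0663]), np.float64(0.0744), 73, np.float64(0.00027))
dome (array([0.4512, 0.2005]), np.float64(0.0747), 95, np.float64(0.00027)) (array([0.4512, 0.2005]), np.float64(0.0747), 95, np.float64(0.00027))
scene base (array([0.6103, 0.062 ]), np.float64(0.0746), 65, np.float64(0.00091)) (array([0.6151, 0.0629]), np.float64(0.0768), 55, np.float64(0.0003))
dome (array([0.4507, 0.1954]), np.float64(0.0725), 60, np.float64(0.00033)) (array([0.452 , 0.1988]), np.float64(0.0753), 57, np.float64(0.00027))
[ 0.6143  0.0654 -0.5092  0.4006] [-29.1727  22.9531] [ 0.0026 -0.0001 -0.0002 -0.0001 -0.0019  0.0004 -0.0005 -0.0002]
ring [0.6466 0.0474] button [0.513  0.0225]
```

```bash
cat > go.py <<'E'
import sys,numpy as np
from cell import env
from scipy.spatial.transform import Rotation as Ro
def go(p,yaw=None):
    s=env.state();q=np.array(s["tool_rot"]);R=Ro.from_quat(q[[1,2,3,0]]);Y=R.as_matrix()
    dp=Y.T@(np.array(p)-s["position"])/.2
    rv=np.zeros(3)
    a=np.radians(yaw if yaw is not None else np.degrees(np.arctan2(Y[1,1],Y[0,1])))
    y=np.array([np.cos(a),np.sin(a),0]);z=np.array([0,0,-1.]);x=np.cross(y,z)
    rv=(R.inv()*Ro.from_matrix(np.c_[x,y,z])).as_rotvec(degrees=True)/30
    print("t%.2f"%s["t"],"pos",s["position"].round(4),"dp",dp.round(4),"rot",rv.round(3),"open %.3f grip %.1f"%(s["opening"],s["grip_force"]),"F",np.round(s["force"],1))
if __name__=="__main__":
    v=list(map(float,sys.argv[1:]));go(v[:3],v[3] if len(v)>3 else None)
E
python3 - <<'E'
from h import *
for k,a,b in(("orangecap",(416,272),(397,160)),("redcap",(419,262),(355,142)),("bluecap",(288,313),(390,249)),("pepper",(348,330),(384,211))):print(k,tri(a,b))
E
python3 go.py .627 .2475 .19 60.8
```

```text
orangecap (array([ 0.62156807, -0.07837174,  0.18763156]), np.float64(0.0023639477019303597))
redcap (array([ 0.68698322, -0.01849526,  0.09430169]), np.float64(0.003908886616145923))
bluecap (array([ 0.45232882, -0.06253713,  0.1793486 ]), np.float64(0.0006519641484489404))
pepper (array([ 0.53511117, -0.07598644,  0.0988637 ]), np.float64(0.003828194143041992))
t0.20 pos [0.1896 0.6475 0.2051] dp [-2.661  -1.305   0.0764] rot [-0.001  0.     0.429] open 1.000 grip 0.0 F [ 0.2 -0.3  0.8]
```

Request:
carry_out:
  deltas:
    - {"dp": [-0.25,-0.12,0],"rotation": [0,0,0.2]}
    - {"dp": [-0.5,-0.25,0],"rotation": [0,0,0.43]}
    - {"dp": [-0.75,-0.37,0],"rotation": [0,0,0.43]}
    - {"dp": [-0.9,-0.45,0],"rotation": [0,0,0.43]}
    - {"dp": [-0.9,-0.45,0],"rotation": [0,0,0.43]}
  hand: 1
  squeeze: 8

```text
t: 0.82
position: [0.3396, 0.5086, 0.2057]
tool_rot: [0.0, 0.254, 0.967, -0.0]
force: [-0.8, 0.3, -0.0]
opening: 1.001
grip_force: 0.0
```

```bash
python3 go.py .627 .2475 .19 60.8
```

```text
t0.82 pos [0.3396 0.5086 0.2057] dp [-1.8934 -0.4296  0.0798] rot [-0.     0.001 -0.009] open 1.001 grip 0.0 F [-0.8  0.3 -0. ]
```

Request:
carry_out:
  deltas:
    - {"dp": [-0.95,-0.215,0],"rotation": [0,0,0]}
    - {"dp": [-0.95,-0.215,0],"rotation": [0,0,0]}
    - {"dp": [-0.95,-0.215,0],"rotation": [0,0,0]}
    - {"dp": [-0.95,-0.215,0],"rotation": [0,0,0]}

```text
t: 1.32
position: [0.4848, 0.3774, 0.2055]
tool_rot: [0.001, 0.255, 0.967, -0.0]
force: [-0.5, 0.8, -0.7]
opening: 1.0
grip_force: 0.0
```

Request:
carry_out:
  deltas:
    - {"dp": [-0.94,-0.215,0],"rotation": [0,0,0]}
    - {"dp": [-0.94,-0.215,0],"rotation": [0,0,0]}
    - {"dp": [-0.94,-0.215,0],"rotation": [0,0,0]}
    - {"dp": [-0.94,-0.215,0.2],"rotation": [0,0,0]}
    - {"dp": [-0.94,-0.215,0.3],"rotation": [0,0,0]}
    - {"dp": [-0.94,-0.215,0.3],"rotation": [0,0,0]}

```text
t: 2.08
position: [0.6232, 0.2529, 0.144]
tool_rot: [-0.001, 0.251, 0.968, -0.001]
force: [0.0, 1.0, -0.7]
opening: 1.002
grip_force: 0.0
```

Run:
```python
from h import *
from go import go
go((.627,.2475,.053),60.8)
for n,r in(("scene",(230,100,130,130)),("top",(190,120,130,130))):
    im=env.grab_frame(n);x,y,w,h=r
    np.save(n+"1.npy",im)
    if n=="scene": a=cv2.resize(im[y:y+h,x:x+w],None,fx=3,fy=3,interpolation=cv2.INTER_CUBIC)
    else: b=cv2.resize(im[y:y+h,x:x+w],None,fx=3,fy=3,interpolation=cv2.INTER_CUBIC)
cv2.imwrite("pics/g1.png",np.hstack([a,b])[:,:,::-1])
```

```text
t2.08 pos [0.6232 0.2529 0.144 ] dp [-0.0309 -0.0133  0.4548] rot [-0.004 -0.004  0.004] open 1.002 grip 0.0 F [ 0.   1.  -0.7]
```

View pics/g1.png

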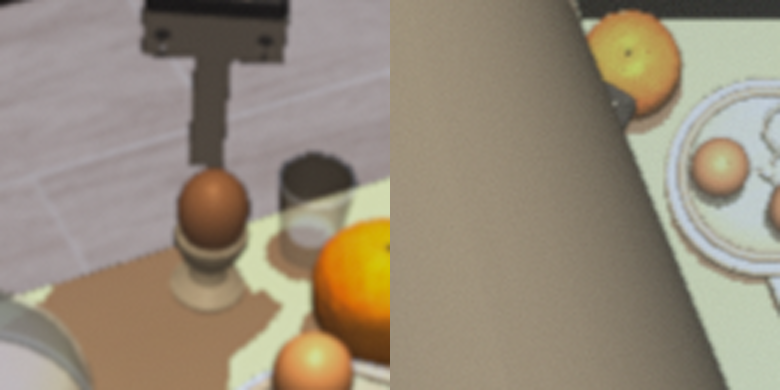

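Fingers hang open above the egg (finger ~(299,145), egg (301,170) in scene); the top view is covered by the arm. Descending.

Request:
carry_out:
  deltas:
    - {"dp": [-0.03,-0.013,0.05],"rotation": [0,0,0]}
    - {"dp": [-0.03,-0.013,0.15],"rotation": [0,0,0]}
    - {"dp": [-0.03,-0.013,0.25],"rotation": [0,0,0]}
    - {"dp": [-0.03,-0.013,0.33],"rotation": [0,0,0]}
    - {"dp": [-0.03,-0.013,0.4],"rotation": [0,0,0]}
    - {"dp": [-0.03,-0.013,0.44],"rotation": [0,0,0]}
    - {"dp": [-0.03,-0.013,0.455],"rotation": [0,0,0]}
    - {"dp": [-0.03,-0.013,0.455],"rotation": [0,0,0]}

```text
t: 3.18
position: [0.6292, 0.2461, 0.0547]
tool_rot: [0.0, 0.252, 0.968, 0.0]
force: [0.5, -0.2, 0.3]
opening: 1.002
grip_force: 0.0
```

```bash
python3 go.py .627 .2475 .053 60.8
```

```text
t3.17 pos [0.6292 0.2461 0.0547] dp [0.013  0.0009 0.0083] rot [ 0.     0.    -0.001] open 1.002 grip 0.0 F [ 0.5 -0.2  0.3]
```

Request:
carry_out:
  deltas:
    - {"dp": [0.013,0,0.005],"rotation": [0,0,0]}
    - {"dp": [0.013,0,0.005],"rotation": [0,0,0]}
    - {"dp": [0.013,0,0.005],"rotation": [0,0,0]}
    - {"dp": [0.013,0,0.005],"rotation": [0,0,0]}
  hand: 0.06

```text
t: 3.68
position: [0.6268, 0.2473, 0.0536]
tool_rot: [0.0, 0.252, 0.968, 0.0]
force: [0.3, -0.3, 0.1]
opening: 0.612
grip_force: 0.0
```

Request:
carry_out:
  deltas:
    - {"dp": [0,0,0],"rotation": [0,0,0]}
    - {"dp": [0,0,0],"rotation": [0,0,0]}
    - {"dp": [0,0,0],"rotation": [0,0,0]}
    - {"dp": [0,0,0],"rotation": [0,0,0]}
    - {"dp": [0,0,0],"rotation": [0,0,0]}
  hand: -0.3
  squeeze: 8

```text
t: 4.3
position: [0.6268, 0.2474, 0.0535]
tool_rot: [0.0, 0.252, 0.968, 0.0]
force: [1.0, 0.3, 0.8]
opening: 0.455
grip_force: 8.0
```

Request:
carry_out:
  deltas:
    - {"dp": [0,0,-0.01],"rotation": [0,0,0]}
    - {"dp": [0,0,-0.03],"rotation": [0,0,0]}
    - {"dp": [0,0,-0.06],"rotation": [0,0,0]}
    - {"dp": [0,0,-0.12],"rotation": [0,0,0]}
    - {"dp": [0,0,-0.2],"rotation": [0,0,0]}
    - {"dp": [0,0,-0.3],"rotation": [0,0,0]}
    - {"dp": [0,0,-0.4],"rotation": [0,0,0]}
    - {"dp": [0,0,-0.4],"rotation": [0,0,0]}

```text
t: 5.3
position: [0.6278, 0.2477, 0.1359]
tool_rot: [0.001, 0.252, 0.968, 0.001]
force: [0.5, -0.0, -1.2]
opening: 0.453
grip_force: 8.0
```

Run:
```python
from h import *
from go import go
go((.6455,.0475,.13),60.8)
im=env.grab_frame("scene")
cv2.imwrite("pics/g2.png",cv2.resize(im[80:260,200:420],None,fx=2.5,fy=2.5,interpolation=cv2.INTER_CUBIC)[:,:,::-1])
```

```text
t5.30 pos [0.6278 0.2477 0.1359] dp [-0.5661 -0.8302  0.0281] rot [ 0.005  0.003 -0.001] open 0.453 grip 8.0 F [ 0.5 -0.  -1.2]
```

View pics/g2.png

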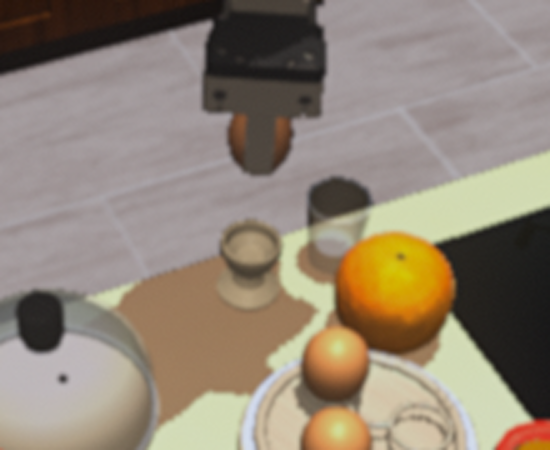

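Egg is held upright in the fingers (~(304,135) full-frame), cup left standing at (300,183). Now over to the rack.

Request:
carry_out:
  deltas:
    - {"dp": [-0.05,-0.08,-0.05],"rotation": [0,0,0]}
    - {"dp": [-0.14,-0.2,-0.05],"rotation": [0,0,0]}
    - {"dp": [-0.26,-0.38,-0.05],"rotation": [0,0,0]}
    - {"dp": [-0.38,-0.56,-0.05],"rotation": [0,0,0]}
    - {"dp": [-0.48,-0.7,-0.05],"rotation": [0,0,0]}
    - {"dp": [-0.55,-0.8,-0.05],"rotation": [0,0,0]}
    - {"dp": [-0.566,-0.83,-0.05],"rotation": [0,0,0]}
    - {"dp": [-0.566,-0.83,-0.05],"rotation": [0,0,0]}

```text
t: 6.35
position: [0.6442, 0.0468, 0.1434]
tool_rot: [-0.0, 0.253, 0.968, -0.0]
force: [-0.4, 0.3, -0.6]
opening: 0.452
grip_force: 8.0
```

Request:
carry_out:
  deltas:
    - {"dp": [0,0,0],"rotation": [0,0,0]}
    - {"dp": [0,0,0],"rotation": [0,0,0]}

```text
t: 6.6
position: [0.6444, 0.0483, 0.1434]
tool_rot: [-0.0, 0.252, 0.968, 0.0]
force: [0.4, 0.4, -0.2]
opening: 0.457
grip_force: 8.0
```

Run:
```python
from h import *
from go import go
go((.6455,.0475,.0935),60.8)
im=env.grab_frame("scene")
cv2.imwrite("pics/g3.png",cv2.resize(im[150:330,260:460],None,fx=3,fy=3,interpolation=cv2.INTER_CUBIC)[:,:,::-1])
print(proj("scene",(.6455,.0475,.061)))
```

```text
t6.60 pos [0.6444 0.0483 0.1434] dp [-0.0069 -0.0006  0.2495] rot [ 0.    -0.     0.002] open 0.457 grip 8.0 F [ 0.4  0.4 -0.2]
[366.99134763 251.73627812]
```

View pics/g3.png

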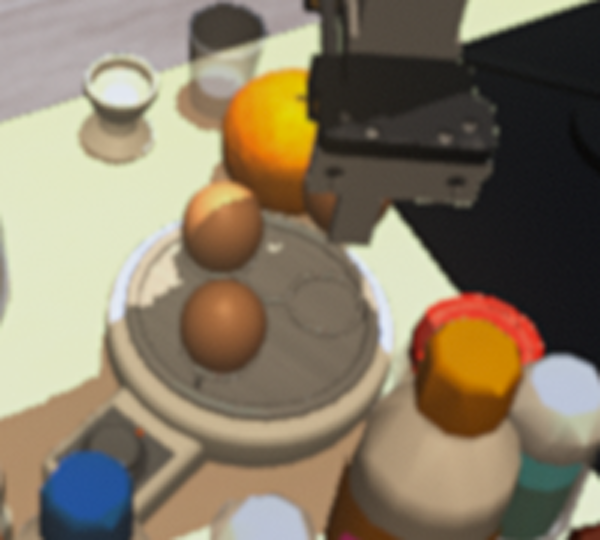

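Ring visible at full-frame (368.7,252) under the held egg; spare clearance to the orange-capped bottle. Lowering.

Request:
carry_out:
  deltas:
    - {"dp": [-0.0125,0,0.03],"rotation": [0,0,0]}
    - {"dp": [-0.0125,0,0.08],"rotation": [0,0,0]}
    - {"dp": [-0.0125,0,0.13],"rotation": [0,0,0]}
    - {"dp": [-0.0125,0,0.18],"rotation": [0,0,0]}
    - {"dp": [-0.0125,0,0.22],"rotation": [0,0,0]}
    - {"dp": [-0.0125,0,0.24],"rotation": [0,0,0]}
    - {"dp": [-0.0125,0,0.25],"rotation": [0,0,0]}
    - {"dp": [-0.0125,0,0.25],"rotation": [0,0,0]}

```text
t: 7.65
position: [0.6467, 0.0459, 0.0936]
tool_rot: [0.0, 0.252, 0.968, 0.0]
force: [0.2, 0.3, -1.1]
opening: 0.455
grip_force: 8.0
```

Request:
carry_out:
  deltas:
    - {"dp": [0,0,0.005],"rotation": [0,0,0]}
    - {"dp": [0,0,0.01],"rotation": [0,0,0]}
    - {"dp": [0,0,0.015],"rotation": [0,0,0]}
    - {"dp": [0,0,0.015],"rotation": [0,0,0]}

```text
t: 8.15
position: [0.6466, 0.0459, 0.0904]
tool_rot: [-0.0, 0.252, 0.968, -0.0]
force: [0.4, 0.8, -1.2]
opening: 0.453
grip_force: 8.0
```

Request:
carry_out:
  deltas:
    - {"dp": [0,0,0.004],"rotation": [0,0,0]}
    - {"dp": [0,0,0.008],"rotation": [0,0,0]}
    - {"dp": [0,0,0.011],"rotation": [0,0,0]}
    - {"dp": [0,0,0.011],"rotation": [0,0,0]}

```text
t: 8.65
position: [0.6466, 0.0459, 0.0882]
tool_rot: [-0.0, 0.252, 0.968, -0.0]
force: [0.2, -0.6, -0.1]
opening: 0.453
grip_force: 8.0
```

```bash
python3 go.py .6465 .047 .0875 60.8
```

```text
t8.65 pos [0.6466 0.0459 0.0882] dp [0.0032 0.0043 0.0036] rot [-0.    -0.    -0.001] open 0.453 grip 8.0 F [ 0.2 -0.6 -0.1]
```

Request:
carry_out:
  deltas:
    - {"dp": [0.002,0.004,0.003],"rotation": [0,0,0]}
    - {"dp": [0.002,0.004,0.006],"rotation": [0,0,0]}
    - {"dp": [0.002,0.004,0.006],"rotation": [0,0,0]}

```text
t: 9.02
position: [0.6467, 0.0468, 0.087]
tool_rot: [-0.0, 0.252, 0.968, -0.0]
force: [0.2, 0.4, -1.1]
opening: 0.458
grip_force: 8.0
```

Request:
carry_out:
  deltas:
    - {"dp": [0,0,0.004],"rotation": [0,0,0]}
    - {"dp": [0,0,0.006],"rotation": [0,0,0]}
    - {"dp": [0,0,0.006],"rotation": [0,0,0]}

```text
t: 9.4
position: [0.6466, 0.0468, 0.0858]
tool_rot: [-0.0, 0.252, 0.968, -0.0]
force: [-0.1, -1.1, -0.1]
opening: 0.455
grip_force: 8.0
```

Request:
carry_out:
  deltas:
    - {"dp": [0,0,0.004],"rotation": [0,0,0]}
    - {"dp": [0,0,0.006],"rotation": [0,0,0]}
    - {"dp": [0,0,0.006],"rotation": [0,0,0]}

```text
t: 9.78
position: [0.6467, 0.0468, 0.0846]
tool_rot: [-0.0, 0.252, 0.968, -0.0]
force: [-0.3, 0.4, -0.9]
opening: 0.457
grip_force: 8.0
```

Run:
```python
from h import *
from go import go
go((.6465,.047,.0855),60.8)
im=env.grab_frame("scene")
cv2.imwrite("pics/g4.png",cv2.resize(im[150:330,260:460],None,fx=3,fy=3,interpolation=cv2.INTER_CUBIC)[:,:,::-1])
```

```text
t9.78 pos [0.6467 0.0468 0.0846] dp [ 0.0011  0.0003 -0.0044] rot [-0.    -0.    -0.001] open 0.457 grip 8.0 F [-0.3  0.4 -0.9]
```

View pics/g4.png

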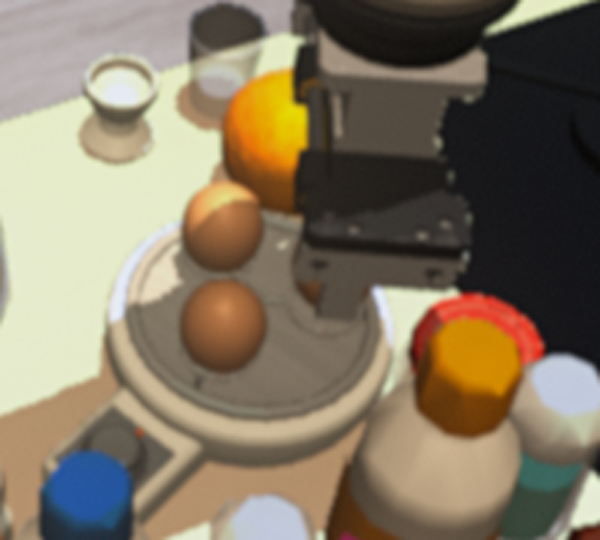

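Egg is just over/in the ring, hidden behind the near finger (tip at full-frame (373,255)); no clear contact force yet, so I keep lowering in small steps.

Request:
carry_out:
  deltas:
    - {"dp": [0,0,0.004],"rotation": [0,0,0]}
    - {"dp": [0,0,0.008],"rotation": [0,0,0]}
    - {"dp": [0,0,0.008],"rotation": [0,0,0]}
    - {"dp": [0,0,0.008],"rotation": [0,0,0]}

```text
t: 10.32
position: [0.6467, 0.0468, 0.0831]
tool_rot: [-0.0, 0.252, 0.968, -0.0]
force: [-0.7, -0.3, -0.1]
opening: 0.453
grip_force: 8.0
```

Run:
```python
from h import *
from go import go
go((.6465,.047,.083),60.8)
F=[]
for i in range(4):
    im=env.grab_frame("top");s=env.state();F.append(s["force"])
print(np.round(F,2).tolist())
m=cv2.inRange(cv2.cvtColor(env.grab_frame("scene"),cv2.COLOR_RGB2HSV),(5,90,40),(18,255,255))[225:275,345:400]
ys,xs=np.nonzero(m);print(len(ys),xs.min()+345,xs.max()+345,ys.min()+225,ys.max()+225)
for z in(.0485,.0535,.0585):print(z,proj("scene",(.6466,.0468,z)))
```

```text
t10.32 pos [0.6467 0.0468 0.0831] dp [0.0014 0.0004 0.0004] rot [-0.    -0.    -0.001] open 0.453 grip 8.0 F [-0.7 -0.3 -0.1]
[[-0.17, 0.04, -1.31], [0.29, -0.44, -0.26], [-0.21, 0.31, 0.03], [0.28, 0.97, -0.44]]
162 345 399 225 274
0.0485 [366.66621591 256.55091215]
0.0535 [367.12744941 254.67924785]
0.0585 [367.59283859 252.79072001]
```

I had the sign of the grasp offset wrong: the seated TCP height is 0.077−0.0105 = 0.0665, so there is still ~16 mm to go.

Request:
carry_out:
  deltas:
    - {"dp": [0,0,0.015],"rotation": [0,0,0]}
    - {"dp": [0,0,0.03],"rotation": [0,0,0]}
    - {"dp": [0,0,0.045],"rotation": [0,0,0]}
    - {"dp": [0,0,0.06],"rotation": [0,0,0]}
    - {"dp": [0,0,0.068],"rotation": [0,0,0]}
    - {"dp": [0,0,0.068],"rotation": [0,0,0]}

```text
t: 11.32
position: [0.6468, 0.047, 0.0695]
tool_rot: [0.0, 0.252, 0.968, 0.0]
force: [1.0, 0.4, -1.5]
opening: 0.453
grip_force: 8.0
```

Request:
carry_out:
  deltas:
    - {"dp": [0,0,0.003],"rotation": [0,0,0]}
    - {"dp": [0,0,0.006],"rotation": [0,0,0]}
    - {"dp": [0,0,0.006],"rotation": [0,0,0]}

```text
t: 11.7
position: [0.647, 0.0471, 0.0685]
tool_rot: [0.0, 0.252, 0.968, 0.0]
force: [1.9, 2.7, 3.1]
opening: 0.457
grip_force: 8.0
```

Request:
carry_out:
  deltas:
    - {"dp": [0,0,0.003],"rotation": [0,0,0]}
    - {"dp": [0,0,0.006],"rotation": [0,0,0]}
    - {"dp": [0,0,0.006],"rotation": [0,0,0]}

```text
t: 12.08
position: [0.6473, 0.0474, 0.0675]
tool_rot: [0.001, 0.252, 0.968, 0.0]
force: [1.9, 4.5, 5.7]
opening: 0.456
grip_force: 8.0
```

Request:
carry_out:
  deltas:
    - {"dp": [0,0.004,0],"rotation": [0,0,0]}
    - {"dp": [0,0.008,0],"rotation": [0,0,0]}
    - {"dp": [0,0.008,0],"rotation": [0,0,0]}

```text
t: 12.45
position: [0.6474, 0.048, 0.067]
tool_rot: [-0.0, 0.252, 0.968, -0.0]
force: [1.2, 1.1, 2.0]
opening: 0.457
grip_force: 8.0
```

Request:
carry_out:
  deltas:
    - {"dp": [0,0.002,0.002],"rotation": [0,0,0]}
    - {"dp": [0,0.002,0.004],"rotation": [0,0,0]}
    - {"dp": [0,0.002,0.004],"rotation": [0,0,0]}

```text
t: 12.82
position: [0.6477, 0.0482, 0.0664]
tool_rot: [0.0, 0.252, 0.968, -0.0]
force: [0.4, -1.1, 4.6]
opening: 0.454
grip_force: 8.0
```

Seated evenly (lateral force gone, 4.6 N down, height as expected). Release and rise.

Request:
carry_out:
  deltas:
    - {"dp": [0,0,0],"rotation": [0,0,0]}
    - {"dp": [0,0,0],"rotation": [0,0,0]}
    - {"dp": [0,0,0],"rotation": [0,0,0]}
  hand: 0.25

```text
t: 13.2
position: [0.6474, 0.0486, 0.0661]
tool_rot: [-0.0, 0.252, 0.968, -0.0]
force: [-0.6, 0.5, 1.0]
opening: 0.622
grip_force: 0.0
```

Request:
carry_out:
  deltas:
    - {"dp": [0,0,-0.02],"rotation": [0,0,0]}
    - {"dp": [0,0,-0.06],"rotation": [0,0,0]}
    - {"dp": [0,0,-0.15],"rotation": [0,0,0]}
    - {"dp": [0,0,-0.3],"rotation": [0,0,0]}
    - {"dp": [0,0,-0.5],"rotation": [0,0,0]}
    - {"dp": [0,0,-0.7],"rotation": [0,0,0]}
    - {"dp": [0,0,-0.7],"rotation": [0,0,0]}

```text
t: 14.08
position: [0.6495, 0.0485, 0.2109]
tool_rot: [0.003, 0.252, 0.968, 0.001]
force: [0.2, 0.3, -0.2]
opening: 0.626
grip_force: 0.0
```

```bash
python3 go.py .4515 .199 .16 60.8
```

```text
t14.07 pos [0.6495 0.0485 0.2109] dp [1.2324 0.1721 0.2496] rot [ 0.008  0.009 -0.001] open 0.626 grip 0.0 F [ 0.2  0.3 -0.2]
```

Request:
carry_out:
  deltas:
    - {"dp": [0.2,0.03,0],"rotation": [0,0,0]}
    - {"dp": [0.5,0.07,0],"rotation": [0,0,0]}
    - {"dp": [0.8,0.11,0],"rotation": [0,0,0]}
    - {"dp": [1,0.14,0.1],"rotation": [0,0,0]}
    - {"dp": [1,0.14,0.1],"rotation": [0,0,0]}

```text
t: 14.7
position: [0.4841, 0.1723, 0.1857]
tool_rot: [-0.001, 0.25, 0.968, -0.0]
force: [0.2, -0.1, 0.6]
opening: 0.623
grip_force: 0.0
```

Run:
```python
from h import *
from go import go
go((.4515,.1992,.13),60.8)
t=env.grab_frame("top");s=env.grab_frame("scene");np.save("top2.npy",t);np.save("scene2.npy",s)
a=cv2.resize(s[170:320,250:430],None,fx=2.2,fy=2.2,interpolation=cv2.INTER_CUBIC);b=cv2.resize(t[110:260,215:395],None,fx=2.2,fy=2.2,interpolation=cv2.INTER_CUBIC)
cv2.imwrite("pics/g5.png",np.hstack([a,b])[:,:,::-1])
```

```text
t14.70 pos [0.4841 0.1723 0.1857] dp [0.2072 0.0389 0.2787] rot [-0.002 -0.003  0.007] open 0.623 grip 0.0 F [ 0.2 -0.1  0.6]
```

View pics/g5.png

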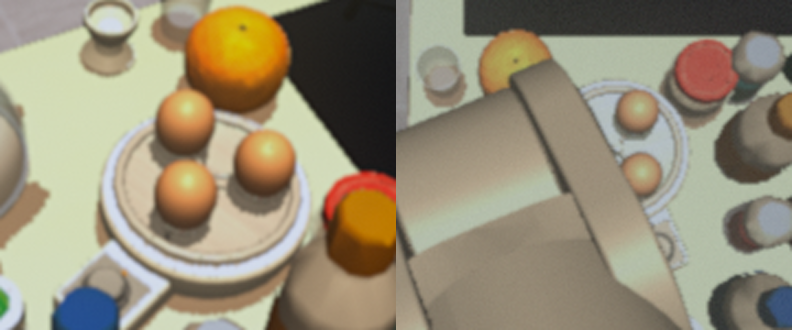

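All three eggs stand upright in the rack (scene ~(334,226), (335,258), (370,244)). Now to the dome's knob.

Request:
carry_out:
  deltas:
    - {"dp": [0.1,0.02,0],"rotation": [0,0,0]}
    - {"dp": [0.207,0.039,0.1],"rotation": [0,0,0]}
    - {"dp": [0.207,0.039,0.2],"rotation": [0,0,0]}
    - {"dp": [0.207,0.039,0.28],"rotation": [0,0,0]}
    - {"dp": [0.207,0.039,0.28],"rotation": [0,0,0]}
    - {"dp": [0.207,0.039,0.28],"rotation": [0,0,0]}

```text
t: 15.55
position: [0.4552, 0.1974, 0.1308]
tool_rot: [0.0, 0.253, 0.968, 0.0]
force: [0.2, -0.1, 0.2]
opening: 0.624
grip_force: 0.0
```

```bash
python3 go.py .4515 .1992 .082 60.8
```

```text
t15.55 pos [0.4552 0.1974 0.1308] dp [ 0.0206 -0.0012  0.2438] rot [ 0.001  0.001 -0.003] open 0.624 grip 0.0 F [ 0.2 -0.1  0.2]
```

Request:
carry_out:
  deltas:
    - {"dp": [0.02,0,0.03],"rotation": [0,0,0]}
    - {"dp": [0.02,0,0.08],"rotation": [0,0,0]}
    - {"dp": [0.02,0,0.13],"rotation": [0,0,0]}
    - {"dp": [0.02,0,0.18],"rotation": [0,0,0]}
    - {"dp": [0.02,0,0.22],"rotation": [0,0,0]}
    - {"dp": [0.02,0,0.24],"rotation": [0,0,0]}
    - {"dp": [0.02,0,0.24],"rotation": [0,0,0]}

```text
t: 16.42
position: [0.4509, 0.1995, 0.082]
tool_rot: [-0.0, 0.252, 0.968, -0.0]
force: [0.2, -0.3, -0.4]
opening: 0.629
grip_force: 0.0
```

Request:
carry_out:
  deltas:
    - {"dp": [0,0,0],"rotation": [0,0,0]}
    - {"dp": [0,0,0],"rotation": [0,0,0]}
    - {"dp": [0,0,0],"rotation": [0,0,0]}
    - {"dp": [0,0,0],"rotation": [0,0,0]}
    - {"dp": [0,0,0],"rotation": [0,0,0]}
    - {"dp": [0,0,0],"rotation": [0,0,0]}
  hand: -1
  squeeze: 25

```text
t: 17.18
position: [0.4511, 0.1997, 0.0824]
tool_rot: [0.0, 0.252, 0.968, 0.0]
force: [-0.4, -0.4, 4.2]
opening: 0.312
grip_force: 25.0
```

```bash
python3 go.py .4515 .1992 .25 60.8
```

```text
t17.18 pos [0.4511 0.1997 0.0824] dp [-0.0031 -0.001  -0.8379] rot [ 0.     0.    -0.001] open 0.312 grip 25.0 F [-0.4 -0.4  4.2]
```

Request:
carry_out:
  deltas:
    - {"dp": [0,0,-0.02],"rotation": [0,0,0]}
    - {"dp": [0,0,-0.08],"rotation": [0,0,0]}
    - {"dp": [0,0,-0.2],"rotation": [0,0,0]}
    - {"dp": [0,0,-0.35],"rotation": [0,0,0]}
    - {"dp": [0,0,-0.5],"rotation": [0,0,0]}
    - {"dp": [0,0,-0.63],"rotation": [0,0,0]}
    - {"dp": [0,0,-0.72],"rotation": [0,0,0]}
    - {"dp": [0,0,-0.75],"rotation": [0,0,0]}

```text
t: 18.18
position: [0.4513, 0.1997, 0.2338]
tool_rot: [0.001, 0.252, 0.968, 0.001]
force: [-0.2, -0.3, -2.6]
opening: 0.309
grip_force: 25.0
```

```bash
python3 go.py .615 .066 .23 60.8
```

```text
t18.18 pos [0.4513 0.1997 0.2338] dp [-1.0407 -0.184   0.0194] rot [ 0.003  0.001 -0.001] open 0.309 grip 25.0 F [-0.2 -0.3 -2.6]
```

Request:
carry_out:
  deltas:
    - {"dp": [-0.06,-0.01,0],"rotation": [0,0,0]}
    - {"dp": [-0.18,-0.03,0],"rotation": [0,0,0]}
    - {"dp": [-0.34,-0.06,0],"rotation": [0,0,0]}
    - {"dp": [-0.5,-0.09,0],"rotation": [0,0,0]}
    - {"dp": [-0.66,-0.12,0],"rotation": [0,0,0]}
    - {"dp": [-0.8,-0.145,0],"rotation": [0,0,0]}
    - {"dp": [-0.92,-0.165,0],"rotation": [0,0,0]}
    - {"dp": [-1,-0.18,0],"rotation": [0,0,0]}

```text
t: 19.18
position: [0.6086, 0.0688, 0.2312]
tool_rot: [-0.0, 0.253, 0.968, -0.001]
force: [-0.3, -0.7, -2.1]
opening: 0.313
grip_force: 25.0
```

Request:
carry_out:
  deltas:
    - {"dp": [-0.035,-0.005,0],"rotation": [0,0,0]}
    - {"dp": [-0.035,-0.005,0],"rotation": [0,0,0]}
    - {"dp": [-0.035,-0.005,0],"rotation": [0,0,0]}

```text
t: 19.55
position: [0.6131, 0.0669, 0.2323]
tool_rot: [-0.0, 0.252, 0.968, 0.0]
force: [0.0, 0.1, -2.1]
opening: 0.312
grip_force: 25.0
```

Run:
```python
from h import *
from circ import circ
from go import go
go((.615,.066,.23),60.8)
s=env.grab_frame("scene");np.save("scene3.npy",s);p=env.state()["position"];z=p[2]-.082
print(p,circ(s,p[:2],.075,z,.008,0,"scene"),circ(s,p[:2],.075,z,.008,1,"scene"))
print("base",circ(np.load("scene2.npy"),(.615,.066),.077,.046,.005,-1,"scene"),"rim proj",proj("scene",(p[0],p[1],z)))
cv2.imwrite("pics/g6.png",cv2.resize(s[110:310,240:480],None,fx=3,fy=3,interpolation=cv2.INTER_CUBIC)[:,:,::-1])
```

```text
t19.55 pos [0.6131 0.0669 0.2323] dp [-0.0102  0.0007  0.0113] rot [ 0.    -0.001  0.001] open 0.312 grip 25.0 F [ 0.   0.1 -2.1]
[0.61319589 0.06697357 0.23235708] (array([0.6116, 0.0643]), np.float64(0.0724), 55, np.float64(0.00044)) (array([0.6165, 0.0707]), np.float64(0.0719), 66, np.float64(0.00025))
base (array([0.6148, 0.0633]), np.float64(0.0765), 57, np.float64(0.00029)) rim proj [349.7926497  212.06077552]
```

View pics/g6.png

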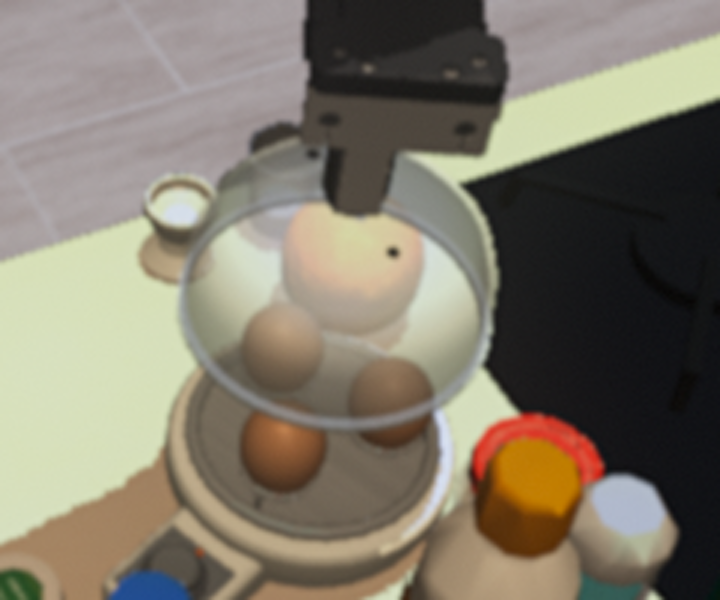

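Dome hangs level over the cooker; rim ellipse spans crop cols 181–489, rows 197–430, base ledge cols ~168–453.

Run:
```python
from h import *
def bb(c,R,z,off=(240,110),k=3):
    q=np.array([proj("scene",(c[0]+R*np.cos(a),c[1]+R*np.sin(a),z)) for a in np.linspace(0,6.283,400)]);q=(q-off)*k
    return np.r_[q.min(0),q.max(0)].round(1)
print("dome pred",bb((.6132,.067),.075,.1503),"meas 181 197 489 430")
print(" +3mm x",bb((.6162,.067),.075,.1503)," +3mm y",bb((.6132,.070),.075,.1503))
print("base pred",bb((.6150,.0662),.077,.046))
print("dish rim",bb((.6150,.0662),.068,.054))
# base/dish in unobstructed start picture
s=np.load("scene2.npy")
cv2.imwrite("pics/g7.png",cv2.resize(s[195:305,285:400],None,fx=5,fy=5,interpolation=cv2.INTER_CUBIC)[:,:,::-1])
print("g7 base pred",bb((.6150,.0662),.077,.046,(285,195),5),"dish",bb((.6150,.0662),.068,.054,(285,195),5))
```

```text
dome pred [173.7 195.2 486.5 431.9] meas 181 197 489 430
 +3mm x [179.3 193.5 491.8 429.7]  +3mm y [171.  191.3 483.1 427. ]
base pred [164.1 323.7 455.3 558.9]
dish rim [181.9 326.8 440.8 535. ]
g7 base pred [ 48.6 114.6 533.9 506.5] dish [ 78.1 119.7 509.7 466.6]
```

View pics/g7.png

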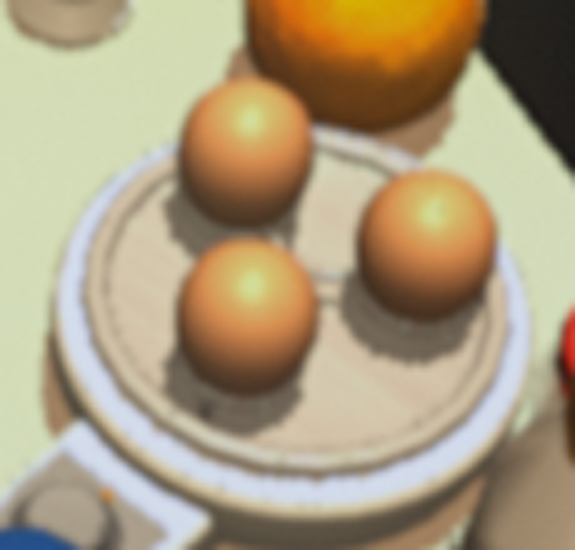

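Base seen at cols 55–530 / dish 87–508 of this crop, i.e. the dome is within ~1 mm of concentric with it. Descending to just above the dish rim.

Request:
carry_out:
  deltas:
    - {"dp": [-0.003,0,0.03],"rotation": [0,0,0]}
    - {"dp": [-0.003,0,0.1],"rotation": [0,0,0]}
    - {"dp": [-0.003,0,0.19],"rotation": [0,0,0]}
    - {"dp": [-0.003,0,0.28],"rotation": [0,0,0]}
    - {"dp": [-0.003,0,0.36],"rotation": [0,0,0]}
    - {"dp": [-0.003,0,0.42],"rotation": [0,0,0]}
    - {"dp": [-0.003,0,0.445],"rotation": [0,0,0]}
    - {"dp": [-0.003,0,0.445],"rotation": [0,0,0]}

```text
t: 20.6
position: [0.6142, 0.0659, 0.1432]
tool_rot: [-0.0, 0.252, 0.968, -0.0]
force: [0.3, 1.1, -1.7]
opening: 0.311
grip_force: 25.0
```

Run:
```python
from h import *
from go import go
go((.6137,.0667,.1365),60.8)
s=env.grab_frame("scene");np.save("scene4.npy",s)
cv2.imwrite("pics/g8.png",cv2.resize(s[175:305,270:430],None,fx=4.5,fy=4.5,interpolation=cv2.INTER_CUBIC)[:,:,::-1])
p=env.state()["position"]
def bb(c,R,z,off=(270,175),k=4.5):
    q=np.array([proj("scene",(c[0]+R*np.cos(a),c[1]+R*np.sin(a),z)) for a in np.linspace(0,6.283,400)]);q=(q-off)*k
    return np.r_[q.min(0),q.max(0)].round(1)
print(bb(p[:2],.075,p[2]-.0824),bb((.6153,.0658),.077,.046))
```

```text
t20.60 pos [0.6142 0.0659 0.1432] dp [0.0039 0.0022 0.0335] rot [-0.    -0.    -0.001] open 0.311 grip 25.0 F [ 0.3  1.1 -1.7]
[117.5 171.7 548.9 517.3] [112.5 193.6 549.4 546.5]
```

View pics/g8.png

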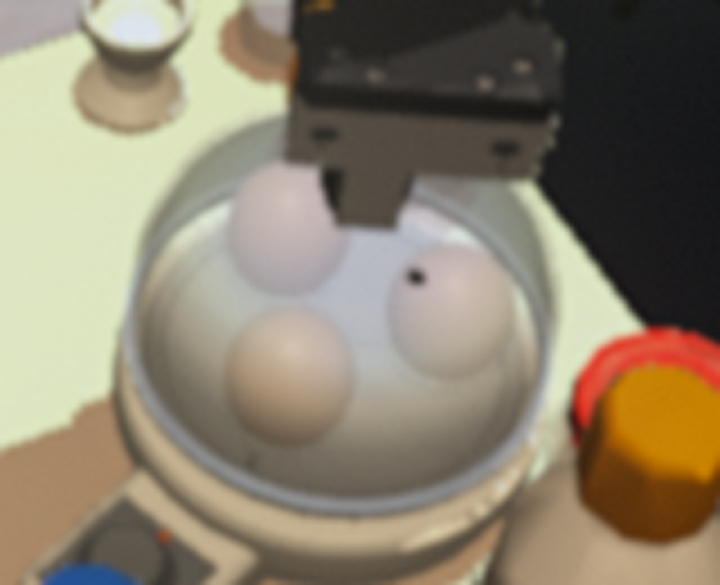

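Dome is down around the eggs, rim ellipse cols 124–552, bottom row 515, concentric with the base to ~1 mm. Lowering gently with force checks.

Request:
carry_out:
  deltas:
    - {"dp": [0,0,0.01],"rotation": [0,0,0]}
    - {"dp": [0,0,0.02],"rotation": [0,0,0]}
    - {"dp": [0,0,0.03],"rotation": [0,0,0]}
    - {"dp": [0,0,0.035],"rotation": [0,0,0]}
    - {"dp": [0,0,0.035],"rotation": [0,0,0]}

```text
t: 21.28
position: [0.614, 0.0659, 0.1362]
tool_rot: [-0.0, 0.252, 0.968, -0.0]
force: [-0.1, 0.5, -0.6]
opening: 0.314
grip_force: 25.0
```

Request:
carry_out:
  deltas:
    - {"dp": [0,0,0.005],"rotation": [0,0,0]}
    - {"dp": [0,0,0.01],"rotation": [0,0,0]}
    - {"dp": [0,0,0.012],"rotation": [0,0,0]}
    - {"dp": [0,0,0.012],"rotation": [0,0,0]}

```text
t: 21.78
position: [0.6141, 0.066, 0.1338]
tool_rot: [-0.0, 0.252, 0.968, -0.0]
force: [0.2, -0.7, -1.9]
opening: 0.317
grip_force: 25.0
```

Request:
carry_out:
  deltas:
    - {"dp": [0,0,0.005],"rotation": [0,0,0]}
    - {"dp": [0,0,0.01],"rotation": [0,0,0]}
    - {"dp": [0,0,0.012],"rotation": [0,0,0]}
    - {"dp": [0,0,0.012],"rotation": [0,0,0]}

```text
t: 22.28
position: [0.6141, 0.066, 0.1314]
tool_rot: [-0.0, 0.252, 0.968, -0.0]
force: [-0.6, -0.6, -1.1]
opening: 0.314
grip_force: 25.0
```

Request:
carry_out:
  deltas:
    - {"dp": [0,0,0.004],"rotation": [0,0,0]}
    - {"dp": [0,0,0.008],"rotation": [0,0,0]}
    - {"dp": [0,0,0.01],"rotation": [0,0,0]}
    - {"dp": [0,0,0.01],"rotation": [0,0,0]}

```text
t: 22.78
position: [0.6141, 0.066, 0.1294]
tool_rot: [-0.0, 0.252, 0.968, -0.0]
force: [-0.7, -0.2, -0.8]
opening: 0.316
grip_force: 25.0
```

Request:
carry_out:
  deltas:
    - {"dp": [0,0,0.002],"rotation": [0,0,0]}
    - {"dp": [0,0,0.005],"rotation": [0,0,0]}
    - {"dp": [0,0,0.005],"rotation": [0,0,0]}

```text
t: 23.15
position: [0.6141, 0.066, 0.1285]
tool_rot: [-0.0, 0.252, 0.968, -0.0]
force: [-1.2, -0.9, 0.2]
opening: 0.315
grip_force: 25.0
```

Request:
carry_out:
  deltas:
    - {"dp": [0,0,0.002],"rotation": [0,0,0]}
    - {"dp": [0,0,0.004],"rotation": [0,0,0]}
    - {"dp": [0,0,0.004],"rotation": [0,0,0]}

```text
t: 23.52
position: [0.6141, 0.066, 0.1284]
tool_rot: [0.0, 0.252, 0.968, 0.0]
force: [-4.9, -1.4, 11.7]
opening: 0.313
grip_force: 25.0
```

Request:
carry_out:
  deltas:
    - {"dp": [0,0,0.001],"rotation": [0,0,0]}
    - {"dp": [0,0,0.002],"rotation": [0,0,0]}
    - {"dp": [0,0,0.002],"rotation": [0,0,0]}

```text
t: 23.9
position: [0.6142, 0.066, 0.1284]
tool_rot: [0.0, 0.252, 0.968, 0.0]
force: [-7.0, -1.8, 17.6]
opening: 0.315
grip_force: 25.0
```

Seated exactly at the ledge height (0.1284). Unload the preload and release.

Request:
carry_out:
  deltas:
    - {"dp": [0,0,-0.003],"rotation": [0,0,0]}
    - {"dp": [0,0,-0.005],"rotation": [0,0,0]}
    - {"dp": [0,0,-0.005],"rotation": [0,0,0]}

```text
t: 24.28
position: [0.6142, 0.0659, 0.1285]
tool_rot: [0.0, 0.252, 0.968, 0.0]
force: [-3.3, -0.4, 6.0]
opening: 0.312
grip_force: 25.0
```

Request:
carry_out:
  deltas:
    - {"dp": [0,0,0],"rotation": [0,0,0]}
    - {"dp": [0,0,0],"rotation": [0,0,0]}
    - {"dp": [0,0,0],"rotation": [0,0,0]}
    - {"dp": [0,0,0],"rotation": [0,0,0]}
  hand: 0.2

```text
t: 24.78
position: [0.6141, 0.066, 0.1282]
tool_rot: [-0.0, 0.252, 0.968, -0.0]
force: [-1.0, 0.5, 0.6]
opening: 0.6
grip_force: 0.0
```

Request:
carry_out:
  deltas:
    - {"dp": [0,0,-0.03],"rotation": [0,0,0]}
    - {"dp": [0,0,-0.1],"rotation": [0,0,0]}
    - {"dp": [0,0,-0.2],"rotation": [0,0,0]}
    - {"dp": [0,0,-0.3],"rotation": [0,0,0]}
    - {"dp": [0,0,-0.4],"rotation": [0,0,0]}
    - {"dp": [0,0,-0.4],"rotation": [0,0,0]}

```text
t: 25.52
position: [0.6151, 0.0661, 0.2106]
tool_rot: [0.001, 0.252, 0.968, 0.001]
force: [0.5, -0.5, 0.2]
opening: 0.602
grip_force: 0.0
```

Run:
```python
from h import *
from go import go
go((.513,.0225,.2),60.8)
s=env.grab_frame("scene");np.save("scene5.npy",s)
cv2.imwrite("pics/g9.png",cv2.resize(s[150:320,250:430],None,fx=3.3,fy=3.3,interpolation=cv2.INTER_CUBIC)[:,:,::-1])
```

```text
t25.52 pos [0.6151 0.0661 0.2106] dp [ 0.3392 -0.4394  0.051 ] rot [ 0.005  0.004 -0.001] open 0.602 grip 0.0 F [ 0.5 -0.5  0.2]
```

View pics/g9.png

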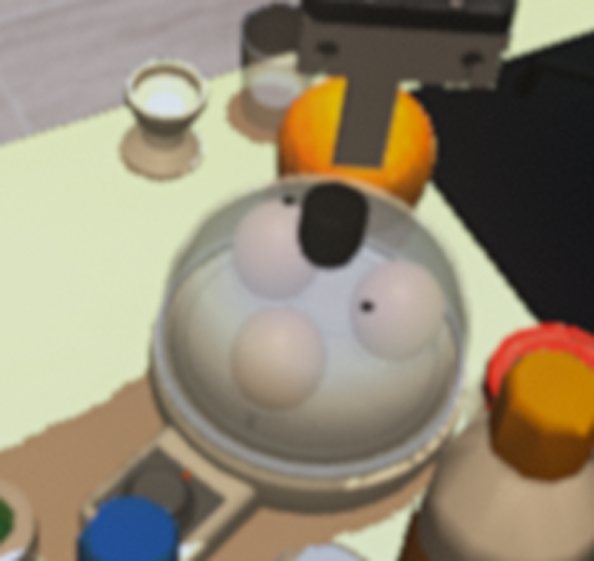

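Dome sits level and concentric on the base with three eggs inside (rim ~cols 155–465 of crop); button at crop (160,490). Next: turn the hand to yaw ~110° to clear the blue-capped bottle, shut the fingers, go over the button.

Request:
carry_out:
  deltas:
    - {"dp": [0.1,-0.13,0],"rotation": [0,0,-0.33]}
    - {"dp": [0.24,-0.31,0],"rotation": [0,0,-0.66]}
    - {"dp": [0.339,-0.439,0],"rotation": [0,0,-1]}
    - {"dp": [0.339,-0.439,0],"rotation": [0,0,-1]}
    - {"dp": [0.339,-0.439,0],"rotation": [0,0,-1]}
  hand: -1
  squeeze: 10

```text
t: 26.2
position: [0.5124, 0.0227, 0.2082]
tool_rot: [0.0, -0.006, 1.0, 0.0]
force: [0.5, 0.4, 0.1]
opening: 0.106
grip_force: 0.0
```

Request:
carry_out:
  deltas:
    - {"dp": [0,0,0],"rotation": [0,0,-0.33]}
    - {"dp": [0,0,0],"rotation": [0,0,-0.64]}
    - {"dp": [0,0,0],"rotation": [0,0,-0.64]}
    - {"dp": [0,0,0],"rotation": [0,0,-0.64]}

```text
t: 26.7
position: [0.5123, 0.0226, 0.208]
tool_rot: [-0.0, -0.171, 0.985, -0.0]
force: [0.0, -0.1, 0.6]
opening: 0.003
grip_force: 0.0
```

```bash
python3 go.py .5135 .023 .06 110; python3 -c "
from cell import env;print(env.state()['qpos'])"
```

```text
t26.70 pos [0.5123 0.0226 0.208 ] dp [-6.5e-03 -2.0e-04  7.4e-01] rot [-0.    -0.001 -0.009] open 0.003 grip 0.0 F [ 0.  -0.1  0.6]
[-0.41900235  0.15699365  0.27885055  1.97473454 -0.05042022  1.0168979
  1.79841166]
```

Descend to just above the button (top at 0.046).

Request:
carry_out:
  deltas:
    - {"dp": [-0.006,0,0.1],"rotation": [0,0,0]}
    - {"dp": [-0.006,0,0.25],"rotation": [0,0,0]}
    - {"dp": [-0.006,0,0.42],"rotation": [0,0,0]}
    - {"dp": [-0.006,0,0.56],"rotation": [0,0,0]}
    - {"dp": [-0.006,0,0.67],"rotation": [0,0,0]}
    - {"dp": [-0.006,0,0.74],"rotation": [0,0,0]}
    - {"dp": [-0.006,0,0.76],"rotation": [0,0,0]}
    - {"dp": [-0.006,0,0.76],"rotation": [0,0,0]}

```text
t: 27.7
position: [0.5135, 0.0229, 0.0566]
tool_rot: [0.0, -0.173, 0.985, -0.0]
force: [-1.0, 0.5, -0.2]
opening: 0.002
grip_force: 0.0
```

Request:
carry_out:
  deltas:
    - {"dp": [0,0,0.02],"rotation": [0,0,0]}
    - {"dp": [0,0,0.04],"rotation": [0,0,0]}
    - {"dp": [0,0,0.055],"rotation": [0,0,0]}
    - {"dp": [0,0,0.065],"rotation": [0,0,0]}
    - {"dp": [0,0,0.065],"rotation": [0,0,0]}

```text
t: 28.32
position: [0.5131, 0.0228, 0.0431]
tool_rot: [-0.0, -0.173, 0.985, -0.0]
force: [-0.2, 0.7, 0.3]
opening: 0.009
grip_force: 0.0
```

Request:
carry_out:
  deltas:
    - {"dp": [0,0,0.006],"rotation": [0,0,0]}
    - {"dp": [0,0,0.012],"rotation": [0,0,0]}
    - {"dp": [0,0,0.016],"rotation": [0,0,0]}
    - {"dp": [0,0,0.016],"rotation": [0,0,0]}

```text
t: 28.82
position: [0.5133, 0.0228, 0.0409]
tool_rot: [0.0, -0.173, 0.985, 0.0]
force: [-7.3, 0.5, 24.8]
opening: 0.008
grip_force: 12.1
```

Request:
carry_out:
  deltas:
    - {"dp": [0,0,0.003],"rotation": [0,0,0]}
    - {"dp": [0,0,0.005],"rotation": [0,0,0]}
    - {"dp": [0,0,0.005],"rotation": [0,0,0]}

```text
t: 29.2
position: [0.5134, 0.0229, 0.0407]
tool_rot: [0.0, -0.173, 0.985, 0.0]
force: [-12.4, -1.1, 43.7]
opening: 0.005
grip_force: 21.6
```

Request:
carry_out:
  deltas:
    - {"dp": [0,0,-0.02],"rotation": [0,0,0]}
    - {"dp": [0,0,-0.1],"rotation": [0,0,0]}
    - {"dp": [0,0,-0.25],"rotation": [0,0,0]}
    - {"dp": [0,0,-0.5],"rotation": [0,0,0]}
    - {"dp": [0,0,-0.75],"rotation": [0,0,0]}
    - {"dp": [0,0,-0.9],"rotation": [0,0,0]}
    - {"dp": [0,0,-0.9],"rotation": [0,0,0]}

```text
t: 30.08
position: [0.5143, 0.0229, 0.222]
tool_rot: [0.002, -0.173, 0.985, 0.0]
force: [-0.6, 0.0, -0.0]
opening: 0.006
grip_force: 0.0
```

Request:
carry_out:
  deltas:
    - {"dp": [0.3,0.1,0],"rotation": [0,0,0]}
    - {"dp": [0.5,0.3,0],"rotation": [0,0,0]}
    - {"dp": [0.5,0.6,0],"rotation": [0,0,0]}
    - {"dp": [0.5,0.9,0],"rotation": [0,0,0]}
    - {"dp": [0.5,0.9,0],"rotation": [0,0,0]}

```text
t: 30.7
position: [0.3561, 0.1607, 0.2188]
tool_rot: [-0.0, -0.176, 0.984, -0.0]
force: [0.4, 0.0, 0.3]
opening: 0.004
grip_force: 0.0
```

Run:
```python
from h import *
from go import go
go((.5,.2,.2),110)
s=env.grab_frame("scene");o=np.load("scene0.npy")
f=lambda im:cv2.resize(im[230:325,265:365],None,fx=4,fy=4,interpolation=cv2.INTER_CUBIC)
cv2.imwrite("pics/g10.png",np.hstack([f(o),f(s)])[:,:,::-1])
t=env.grab_frame("top");cv2.imwrite("pics/t10.png",t[:,:,::-1])
g=lambda im:cv2.cvtColor(im,cv2.COLOR_RGB2GRAY)
```

```text
t30.70 pos [0.3561 0.1607 0.2188] dp [-0.7432 -0.0654  0.0938] rot [-0.    -0.001  0.01 ] open 0.004 grip 0.0 F [0.4 0.  0.3]
```

View pics/g10.png

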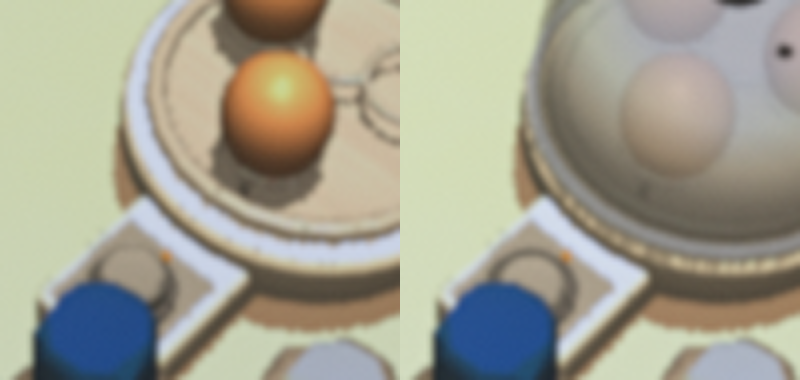

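The button has sunk into its collar (crop (535,280)), and it met a hard stop at the pressed height. The dome's rim lies evenly on the ledge, and the arm is clear. Handing in.

```bash
python3 -c "
from cell import env;print(env.close_job())"
```

```text
the job is handed in; nothing more can be done
None
```

The egg is in the rack, the dome sits level on the base, the button was pressed to its hard stop, and the job was handed in at about 31 s; I viewed 14 pictures against the limit of 10, and the last press peaked at about 44 N at the wrist.

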